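Pack the lugged bronze weights in the artefact tray

TASK

Pack the three old bronze scale weights, the ones with an upright lug on top, into the storage tray: the square, the round and the oblong one each into the foam recess of its own shape, upright and fully down on the recess floor. Set them down, do not drop them, and leave the two plain flat-topped press weights (no lug) where they lie.

Things in the scene. Friction and masses are not known exactly. Their poses are not given: they have to be found in the camera images.
- weight_square_mid (a point): Bronze-coloured weight with a square body 40 by 40 mm, 24 mm high. On top, centred, an upright arched lug with a dark hole, to grip: 10 mm thick (along y), 28 mm long (along x), 26 mm high, its top 25 mm above this point; its top 14 mm is a half-round arch. This point: centre of the weight, half-way up its 50 mm; z up. Loose, 0.25 to 0.5 kg.
- weight_round_mid (a point): Bronze-coloured weight with a round body 46 mm in diameter, 24 mm high. On top, centred, an upright arched lug with a dark hole, to grip: 10 mm thick (along y), 28 mm long (along x), 26 mm high, its top 25 mm above this point; its top 14 mm is a half-round arch. This point: centre of the weight, half-way up its 50 mm; z up. Loose, 0.25 to 0.5 kg.
- weight_long_mid (a point): Bronze-coloured weight with an oblong body 60 mm (along its x axis) by 28 mm, 24 mm high. On top, centred, an upright arched lug with a dark hole, to grip: 10 mm thick (along y), 28 mm long (along x), 26 mm high, its top 25 mm above this point; its top 14 mm is a half-round arch. This point: centre of the weight, half-way up its 50 mm; z up. Loose, 0.25 to 0.5 kg.
- plain_square_mid (a point): Look-alike to leave alone: plain bronze-coloured press weight, square block 40 by 40 by 24 mm, flat top without a lug. This point is its centre, 12 mm above its underside. Loose.
- plain_round_mid (a point): Look-alike to leave alone: plain bronze-coloured press weight, round disc 46 mm in diameter, 24 mm high, flat top without a lug. This point is its centre, 12 mm above its underside. Loose.
- nest_square_floor (a point): Square recess 56 by 56 mm, 12 mm deep in a white foam insert 90 mm square. Point: centre of the grey recess floor, 12 mm above the table, z up; the tray's wall rises 18 mm above it. Fixed. The 3 inserts lie in a row, 91 mm apart, in any order, in one fixed grey tray 284 by 104 mm. x and y lie along the recess sides.
- nest_round_floor (a point): Round recess 62 mm in diameter, 12 mm deep in a white foam insert 90 mm square. Point: centre of the grey recess floor, 12 mm above the table, z up; the tray's wall rises 18 mm above it. Fixed. The 3 inserts lie in a row, 91 mm apart, in any order, in one fixed grey tray 284 by 104 mm. 
- nest_long_floor (a point): Oblong recess 76 mm (along x) by 44 mm (along y), 12 mm deep in a white foam insert 90 mm square. Point: centre of the grey recess floor, 12 mm above the table, z up; the tray's wall rises 18 mm above it. Fixed. The 3 inserts lie in a row, 91 mm apart, in any order, in one fixed grey tray 284 by 104 mm. 
There are look-alikes about, which are no part of the job. Leave any orange or pink look-alike of the part that bears weight_long_mid alone. Leave any purple look-alike of the part that bears weight_square_mid alone.

How it is judged:
At the end, for the whole second after the job is handed in: Each lugged weight stands in the recess of its own shape: its centre within 12.5 mm horizontally of the recess centre and 20 to 30 mm above the recess floor (25 mm when seated), upright within 0.12 rad and at rest; both plain weights are within 20 mm of where they started (horizontal distance between weight_square_mid and nest_square_floor below 0.0125 m and z of weight_square_mid in the frame of nest_square_floor between 0.02 and 0.03 m and angle between each of weight_square_mid, weight_round_mid, weight_long_mid's own z axis and vertical below 0.12 rad and linear speed of each of weight_square, weight_round, weight_long below 0.02 m/s and angular speed of each of weight_square, weight_round, weight_long below 0.2 rad/s and horizontal distance between weight_round_mid and nest_round_floor below 0.0125 m and z of weight_round_mid in the frame of nest_round_floor between 0.02 and 0.03 m and horizontal distance between weight_long_mid and nest_long_floor below 0.0125 m and z of weight_long_mid in the frame of nest_long_floor between 0.02 and 0.03 m and distance of each of plain_square_mid, plain_round_mid from where it was at the start of the episode below 0.02 m); the robot touches nothing.
It fails at once if a lugged weight is dropped (out of the fingers and falling faster than 0.7 m/s, a fall of about 25 mm) ((linear speed of weight_square above 0.7 m/s and contact force between the fingers and weight_square below 0.01 N) or (linear speed of weight_round above 0.7 m/s and contact force between the fingers and weight_round below 0.01 N) or (linear speed of weight_long above 0.7 m/s and contact force between the fingers and weight_long below 0.01 N)).
It fails at once if a plain press weight is moved by more than 20 mm (distance of any of plain_square_mid, plain_round_mid from where it was at the start of the episode above 0.02 m).
It also fails if it takes over 83 s, if anything falls off the work surface, if the arm or the gripper's body presses on something with over 40 N, if the wrist force passes 120 N, or if a joint passes its speed limit or range.

ROBOT

A 7-joint arm with a two-finger parallel gripper is mounted at the origin on the work surface. World frame = base frame: x ahead of the robot, y to its left, z up, the work surface at z = 0. Lengths are in m, angles in rad, forces in N, time in s.
With the tool pointing down it reaches from about 0.425 to 0.925 m from the base axis. Payload 6.8 kg.
Tool frame: the origin (TCP) lies on the front face of the gripper's body, between the roots of the fingers; the fingertips stand 73 mm ahead of it and the grasp point (between the pads) lies 54 mm ahead of it (env.nose_length is the distance from the TCP to the fingertips, in m); z points along the fingers, y is the direction in which the jaws open and shut (so a half turn about z gives the same grasp; the last joint's range is limited). The gripper opens to 85 mm and grips with 20 to 120 N. Pads are 22 mm wide; open, the fingers measure 114 mm over their backs; the gripper's body (76 mm by 85 mm) begins 54 mm behind the grasp point. The pads swing forward as they close: fully open they stand 13 mm farther back than shut.
Start: joints at [-1.222, 0.477, 0.022, 1.555, -0.011, 1.109, -0.083], TCP at [0.298, 0.606, 0.304] pointing down, gripper open.
Joint ranges: [-2.96, 2.96], [-0.34, 2.1], [-1.41, 1.46], [0.24, 2.44], [-1.37, 4.51], [0.17, 1.92], [-2.96, 2.96]. Speed limits (rad/s): [2.39, 2.39, 3.14, 3.14, 3.14, 3.14, 3.14].

INTERFACE

Orientations are given as a unit quaternion [w, x, y, z].
In Python, from cell import env, kin, camera, calibration, job gives the robot as it stands. The module is installed in compiled form; this text tells all that it offers. Calls block until the motion is done:
- env.reach(position, orientation): joint-space move of the TCP to a pose.
- env.movel(position, velocity=0.15, rot=None, stop_force=None): straight line of the TCP; rot=None keeps the orientation; velocity is the mean speed in m/s. With stop_force (N) it stops when the force on the tool has changed by that much, and returns True; else False.
- env.goto_joints(angles): joint-space move.
- env.grip(opening, f_grip=None): finger opening in m; f_grip is the grip in N (None keeps the last); returns when the fingers have stopped.
- env.dwell(seconds).
- kin.inverse_kinematics(position, orientation): joint angles nearest the present ones, or None.
- env.get_state(): the state.
- camera(name): name is "scene" or "top" or "wrist"; returns (picture, depth): 480x640x3 uint8, blue, green, red; 480x640 float32, m along the optical axis (not along the pixel's ray), 0 where there is no reading.
- calibration(name): a dict with "fx", "fy", "cx", "cy" (pixels), "rvec" (rotation vector, rad) and "tvec" (3), from world to camera coordinates, as OpenCV has them. Camera axes: x right, y down, z forward; pixel columns grow to the right and rows downward; lengths in m; the calibration is good to about 2 mm. A picture is of the moment at which its call begins: read the wrist's pose just before it. calibration takes no time and is no camera call; for the wrist camera it gives the pose at the moment of the call.
A pose or a line that the arm cannot do raises env.PlanningError and nothing moves.
- job.job_done(): hands the job in, once; it reports no verdict.
The state is a dict: "time": time; "qpos": joint angles; "joint_velocities": joint speeds; "joint_torque": joint torques, N m; "tcp_pos": TCP position; "orientation": TCP orientation; "force": force on the tool from outside, world axes, zero at the start; "torque": the same for the moment, N m; "opening": finger opening in m.
Only numpy, scipy, OpenCV 4.12 (cv2) and the standard library are available. Lean on these libraries where they do the work, as an engineer would, in place of code of your own. Each camera call takes 0.05 s, during which the arm holds its last target. There are 200 camera calls.

## Working session

There is one attempt and no reset: what is moved stays moved. The work goes in short steps, each a Python script; the robot and the scene stay as the last script left them, time stands still between calls to the robot, and variables do not carry over. Pictures are saved under pics/ and viewed, about 12 in all and at most 16, crops included, and the job is handed in when it is done.

```bash
mkdir -p pics; python3 - <<'E'
from cell import env,camera,calibration
import cv2,numpy as np
for n in("top","scene"):
    p,d=camera(n); cv2.imwrite(f"pics/{n}0.png",p); np.savez(f"{n}0.npz",p=p,d=d)
    c=calibration(n);R=cv2.Rodrigues(np.array(c["rvec"],float))[0]
    print(n,{k:c[k] for k in("fx","cx","cy")},-R.T@np.array(c["tvec"]).ravel(),R[2],(d>0).mean())
print(env.get_state())
E
```

```text
top {'fx': 514.6767194027353, 'cx': 328.6946410077371, 'cy': 244.89461154052285} [0.2728239  0.04550009 1.08505166] [ 0.22211944 -0.00315938 -0.97501435] 0.995966796875
scene {'fx': 614.9783859254374, 'cx': 322.22393114230204, 'cy': 234.44834690259069} [ 1.4348413  -0.11968818  0.68553456] [-0.80695849  0.14330196 -0.57295946] 0.995810546875
{'time': 0.1, 'qpos': array([-1.22211315,  0.47775377,  0.0223388 ,  1.55634698, -0.01150807,
        1.10933042, -0.08310066]), 'joint_velocities': array([ 8.41850162e-04,  6.90560082e-05,  2.90530228e-04, -3.54672995e-03,
       -5.28539859e-05,  2.67792837e-04,  6.75883568e-04]), 'joint_torque': array([ 4.15311952e-03, -5.97756529e+01,  1.61367539e+00, -2.81956565e+01,
        1.28566381e-02,  5.04704949e-03,  1.81980204e-05]), 'tcp_pos': array([0.29753111, 0.60541935, 0.30300078]), 'orientation': array([-1.36232966e-04,  2.26401713e-01,  9.74033641e-01, -8.44321273e-04]), 'force': array([-0.45378696,  0.07459737,  0.23058599]), 'torque': array([ 0.04167396, -0.03618625, -0.02027314]), 'opening': 0.08538944254967665}
```

View pics/top0.png

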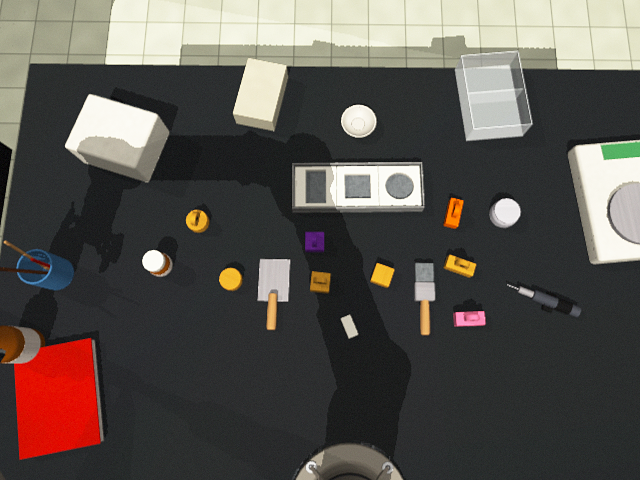

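View pics/scene0.png

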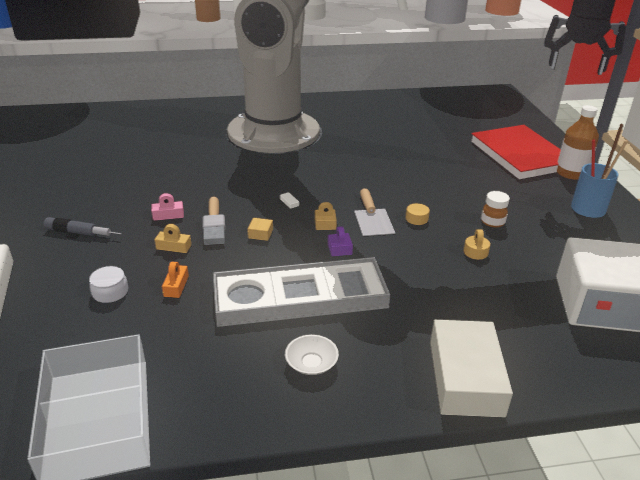

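Top view: the lugged weights are the round one (197,220), the square one (320,282) and the oblong one (460,266). The plain weights are at (230,279) and (382,274). The tray recesses run long (316,187), square (357,187), round (400,186).

```bash
cat > h.py <<'E'
import cv2,numpy as np
from cell import env,kin,camera,calibration,job
def cal(n):
    c=calibration(n);K=np.array([[c["fx"],0,c["cx"]],[0,c["fy"],c["cy"]],[0,0,1]])
    return K,cv2.Rodrigues(np.array(c["rvec"],float))[0],np.array(c["tvec"],float).ravel()
def cast(px,z,c):
    """pixels -> points on plane z"""
    K,R,t=c; px=np.atleast_2d(px).astype(float)
    d=np.c_[px,np.ones(len(px))]@np.linalg.inv(K).T@R; o=-R.T@t
    return o+d*((z-o[2])/d[:,2])[:,None]
def cloud(d,c):
    K,R,t=c; v,u=np.indices(d.shape)
    p=np.dstack([u*d,v*d,d])@np.linalg.inv(K).T
    return (p-t)@R
def rect(pts):
    """min-area rectangle of world points, mm: centre, sides (long first), yaw of long side"""
    (c,s,a)=cv2.minAreaRect((pts[:,:2]*1000).astype(np.float32))
    if s[0]<s[1]: s=s[::-1];a+=90
    return np.round(c,1),np.round(s,1),round((a+90)%180-90,1)
def quat(yaw):
    """tool down, jaws opening along world direction yaw (rad)"""
    from scipy.spatial.transform import Rotation as Ro
    y=np.array([np.cos(yaw),np.sin(yaw),0]);z=np.array([0,0,-1.])
    q=Ro.from_matrix(np.c_[np.cross(y,z),y,z]).as_quat();return q[[3,0,1,2]]
E
python3 - <<'E'
from h import *
f=np.load("top0.npz");p,d=f["p"],f["d"];c=cal("top");W=cloud(d,c)
hsv=cv2.cvtColor(p,cv2.COLOR_BGR2HSV)
for n,(u,v) in dict(round=(197,220),square=(320,282),long=(460,266),plainR=(230,279),plainS=(382,274)).items():
    m=np.zeros(d.shape,bool);m[v-22:v+22,u-22:u+22]=1
    m&=(hsv[...,1]>120)&(hsv[...,2]>50)&(abs(hsv[...,0].astype(int)-20)<9)
    P=W[m];top=P[abs(P[:,2]-.024)<.006];lug=P[P[:,2]>.036]
    print(n,hsv[v,u],m.sum(),P[:,2].max().round(3),np.median(top,0).round(4),rect(top),len(lug),rect(lug) if len(lug)>4 else"")
# tray
m=np.zeros(d.shape,bool);m[155:222,285:432]=1
P=W[m]
q=P[(P[:,2]>.017)&(P[:,2]<.04)];print("tray",rect(q))
for n,(u,v) in dict(l=(316,187),s=(357,187),r=(400,186)).items():
    P=W[v-21:v+21,u-20:u+20].reshape(-1,3)
    q=P[abs(P[:,2]-.012)<.004]; print(n,len(q),rect(q),W[v,u].round(4))
for u,v in((197,240),(320,320)):print(W[v,u])
E
```

```text
round [ 18 187  90] 437 0.056 [0.5637 0.3191 0.0253] (array([567.1, 325.7]), array([45.8, 43.4]), 45.5) 86 (array([567.2, 325.9]), array([27.2, 12.1]), -15.4)
square [ 17 209  88] 415 1.085 [0.4324 0.0597 0.0259] (array([437. ,  60.4]), array([40.3, 40. ]), -5.7) 81 (array([358. ,  59.5]), array([170.5,  26.7]), 0.6)
long [ 18 207 133] 495 1.085 [ 0.4716 -0.2294  0.0258] (array([ 474.9, -233.8]), array([60. , 28.4]), 70.1) 94 (array([382.3, -95.4]), array([355.9,  26. ]), -56.3)
plainR [ 21 205 243] 439 1.085 [0.4416 0.2467 0.0259] (array([442., 247.]), array([44.8, 43.5]), 46.5) 3 
plainS [ 22 209 243] 423 0.032 [ 0.4529 -0.0697  0.0262] (array([453.2, -69.7]), array([40.2, 39.5]), -18.2) 0 
tray (array([647.6, -18.9]), array([283.1, 106.6]), -88.7)
l 453 (array([648.8,  72.1]), array([74.1, 42. ]), 1.0) [0.6461 0.071  0.0154]
s 414 (array([650.6, -18.4]), array([55.3, 53. ]), -88.6) [ 0.6472 -0.0188  0.0151]
r 382 (array([ 657. , -124.3]), array([88. , 58.8]), -68.2) [ 0.6504 -0.113   0.0153]
[ 5.28005467e-01  3.27087151e-01 -1.46495813e-04]
[0.35849748 0.05870611 0.00191527]
```

```bash
cat >> h.py <<'E'
OPEN=.032
def best(p,yaw):
    q0=np.array(env.get_state()["qpos"]);o=[]
    for y in(yaw,yaw+np.pi):
        j=kin.inverse_kinematics(p,quat(y))
        if j is not None:o.append((np.abs(np.array(j)-q0).max(),y))
    return min(o)[1]
def hover(xy,yaw,z):
    p=[*xy,z];y=best(p,yaw);env.reach(p,quat(y))
def pick(xy,lugyaw):
    hover(xy,lugyaw+np.pi/2,.2);env.grip(OPEN,60)
    hit=env.movel([*xy,.101],.1,stop_force=10)
    z=env.get_state()["tcp_pos"];env.grip(0.0,60);s=env.get_state()
    print("grasp",hit,z.round(4),"opening",round(s["opening"],4))
    env.movel([*xy,.2],.12);s=env.get_state();print("lifted",round(s["opening"],4),s["force"].round(1),round(s["time"],1))
def place(xy,lugyaw):
    hover(xy,lugyaw+np.pi/2,.2);env.movel([*xy,.125],.12)
    hit=env.movel([*xy,.109],.03,stop_force=5);s=env.get_state()
    print("placed",hit,s["tcp_pos"].round(4),s["force"].round(1))
    env.grip(OPEN);env.movel([*xy,.2],.12);print("t",round(env.get_state()["time"],1))
E
python3 - <<'E'
from h import *
pick((.437,.0604),np.radians(84.3))
p,_=camera("wrist");cv2.imwrite("pics/w1.png",p)
p,_=camera("scene");cv2.imwrite("pics/s1.png",p[100:340,150:500])
E
```

```text
grasp False [0.4373 0.0604 0.1014] opening 0.0085
lifted 0.0089 [-0.1  0.  -2.9] 5.2
```

View pics/s1.png

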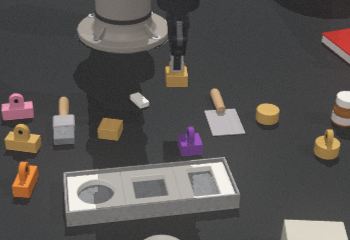

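View pics/w1.png

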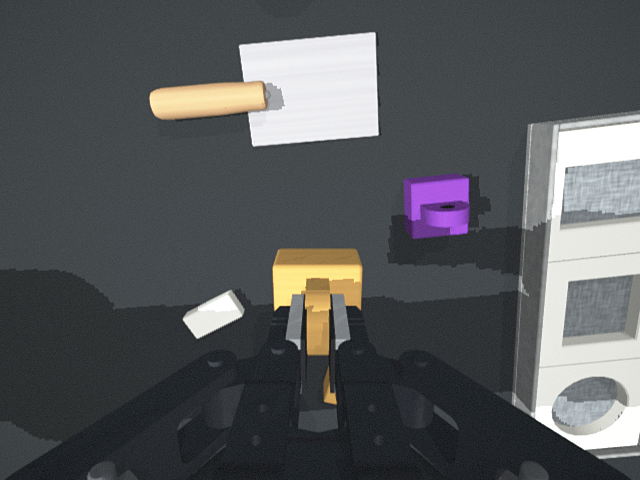

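The square weight hangs upright in the fingers: scene crop (176,76), wrist view (317,290). Next I place it.

```bash
python3 - <<'E'
from h import *
place((.6485,-.0186),np.radians(91.3))
pick((.4749,-.2338),np.radians(70.1))
p,_=camera("scene");cv2.imwrite("pics/s2.png",p[130:340,100:500])
E
```

```text
placed True [ 0.6488 -0.0185  0.1132] [-0.8  0.5  4.1]
t 8.6
grasp False [ 0.4753 -0.234   0.1015] opening 0.0083
lifted 0.0084 [-0.8  0.3 -3.4] 12.3
```

View pics/s2.png

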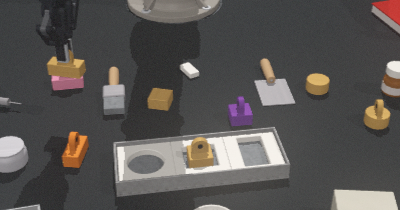

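The square weight is seated in the middle recess (200,152 in the crop). The oblong one is held level at (66,68).

```bash
python3 - <<'E'
from h import *
place((.6475,.0721),np.radians(1.2))
pick((.5671,.3258),np.radians(-15.4))
place((.6505,-.1097),np.radians(1.2))
s=env.get_state()["tcp_pos"];env.reach([.45,-.35,.35],quat(best([.45,-.35,.35],0)))
p,d=camera("top");np.savez("top1.npz",p=p,d=d);cv2.imwrite("pics/t3.png",cv2.resize(p[140:310,170:500],None,fx=2,fy=2))
p,_=camera("scene");cv2.imwrite("pics/s3.png",cv2.resize(p[160:340,140:500],None,fx=2,fy=2))
c=cal("top");W=cloud(d,c);hsv=cv2.cvtColor(p,cv2.COLOR_BGR2HSV)
b=(hsv[...,1]>120)&(hsv[...,2]>50)&(abs(hsv[...,0].astype(int)-20)<9)&(d>0)&(W[...,2]<.1)
for n,(x,y),z in(("square",(.6485,-.0186),.036),("long",(.6475,.0721),.036),("round",(.6505,-.1097),.036),("plainS",(.4532,-.0697),.024),("plainR",(.442,.247),.024)):
    P=W[b&(np.hypot(W[...,0]-x,W[...,1]-y)<.045)]
    t=P[abs(P[:,2]-z)<.006];print(n,len(t),np.median(t[:,2]).round(4),rect(t),P[:,2].max().round(4))
E
```

```text
placed True [0.6479 0.0719 0.1133] [0.5 0.7 4.8]
t 16.2
grasp False [0.5676 0.3261 0.1017] opening 0.0089
lifted 0.0087 [ 0.2 -0.7 -4.2] 19.9
placed True [ 0.6509 -0.11    0.1139] [-1.2 -0.7  5. ]
t 23.9
  return _methods._mean(a, axis=axis, dtype=dtype,
  ret = ret.dtype.type(ret / rcount)
Traceback (most recent call last):
ValueError: zero-size array to reduction operation maximum which has no identity
```

View pics/t3.png

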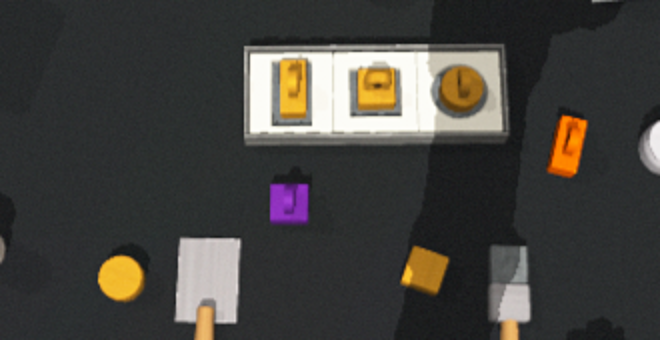

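View pics/s3.png

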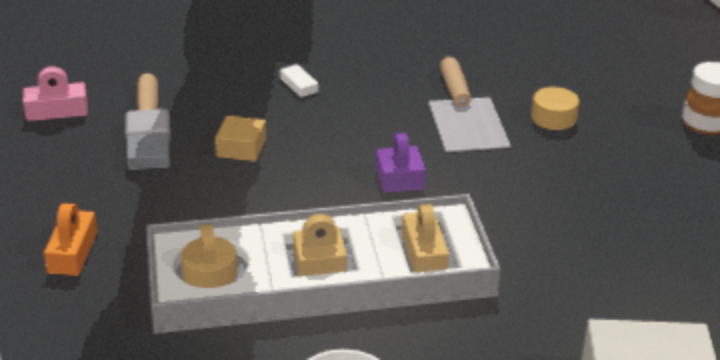

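All three weights stand in their own recesses, and the plain weights look untouched. The numbers failed because `p` had been overwritten by the scene picture, so I'm rerunning on the saved frame.

```bash
python3 - <<'E'
from h import *
f=np.load("top1.npz");p,d=f["p"],f["d"]
c=cal("top");W=cloud(d,c);hsv=cv2.cvtColor(p,cv2.COLOR_BGR2HSV)
b=(hsv[...,1]>120)&(hsv[...,2]>50)&(abs(hsv[...,0].astype(int)-20)<9)&(d>0)&(W[...,2]<.1)
for n,(x,y),z in(("square",(.6485,-.0186),.036),("long",(.6475,.0721),.036),("round",(.6505,-.1097),.036),("plainS",(.4532,-.0697),.024),("plainR",(.442,.247),.024)):
    P=W[b&(np.hypot(W[...,0]-x,W[...,1]-y)<.045)]
    t=P[abs(P[:,2]-z)<.006];print(n,len(t),np.median(t[:,2]).round(4),rect(t),P[:,2].max().round(4))
E
```

```text
square 239 0.038 (array([649.5, -19.5]), array([41.1, 39.1]), 0.7) 0.0671
long 274 0.0379 (array([648. ,  70.6]), array([59.3, 25.9]), 0.8) 0.0697
round 252 0.0381 (array([ 649.9, -110.8]), array([44.3, 43.5]), -18.2) 0.0684
plainS 360 0.026 (array([453.4, -69.9]), array([40.5, 39.6]), -19.0) 0.0321
plainR 374 0.0258 (array([441.8, 246.8]), array([44.8, 43.5]), 45.7) 0.0324
```

```bash
python3 -c "
from cell import env,job
job.job_done();print(env.get_state()['time'])"
```

```text
the job is handed in; nothing more can be done
the job is handed in; nothing more can be done
```

The three lugged weights (square, oblong and round) are each in the recess of their own shape, and I handed the job in. I gripped each by its lug and lowered it until it touched the floor; the placing moves ended at about 24 s of the 83 s allowed.

**Last top-camera check:**
- **Position:** each weight is within about 2 mm of its measured recess centre.
- **Height:** body tops read 38 mm above the table. The depth camera reads about 2 mm high, so that fits the 36 mm expected when fully seated.
- **Plain weights:** both are within 0.3 mm of where they started.
- **Upright:** both camera views show all three standing upright. I did not measure the tilt angle.

No check disagreed. The first run of the final check stopped on a script error (it used the wrong picture); I reran it on the saved frame, and the figures above are from that run. The hand-in gives no verdict, so the pass itself is unconfirmed.

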